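Gauge and sort column sleeves at the chromatography bench

ROBOT

A 6-joint arm with a two-finger parallel gripper is mounted at the origin on the work surface. World frame = base frame: x ahead of the robot, y to its left, z up, the work surface at z = 0. Lengths are in m, angles in rad, forces in N, time in s.
With the tool pointing down it reaches from about 0.275 to 0.75 m from the base axis. Payload 10.2 kg.
Tool frame: the origin (TCP) lies between the finger pads; the fingertips stand arm.finger_overhang ahead of it and the grasp point (between the pads) lies 2 mm behind it (arm.finger_overhang is the distance from the TCP to the fingertips, in m); z points along the fingers, x is the direction in which the jaws open and shut, and the axes are right-handed (so a half turn about z gives the same grasp; the last joint's range is limited). The gripper opens to 85 mm and grips with 20 to 120 N. Pads are 22 mm wide; open, the fingers measure 114 mm over their backs; the gripper's body (76 mm by 85 mm) begins 54 mm behind the grasp point. The pads swing forward as they close: fully open they stand 13 mm farther back than shut.
Start: joints at [0.925, 0.313, 1.498, -0, 1.331, -0.223], TCP at [0.215, 0.479, 0.248] pointing down, gripper open.
Joint ranges: [-2.94, 2.94], [-0.97, 2.17], [0.19, 2.56], [-1.23, 4.37], [0.02, 3.11], [-2.88, 2.88]. Speed limits (rad/s): [2.39, 2.39, 3.01, 3.14, 3.14, 3.14].

INTERFACE

Orientations are given as a unit quaternion [x, y, z, w].
In Python, from bench import status, eyes, arm gives the robot as it stands.
- The arm moves only by the tool send_rows, never from a script. Its argument "steps" is a list of rows, each a list of 6 numbers: the shift along the world's x, y, z in m, then the turn, a rotation vector about the world's x, y, z in rad. In form: [[tx, ty, tz, ax, ay, az], ...]. A call has 1 to 20 rows; each row shifts and turns the commanded pose from where the row before left it; what a row does not reach is not made up. A row lasts 1/8 s, in which the tool goes at most 62.5 mm and 10.7 degrees, less where a joint would pass 70% of its speed; a pose out of reach is approached as far as the arm can. A call with a gripper value outside its range is refused whole. "grip" is the finger opening in m, from 0 to 0.0854, set as the call begins (left out, the last holds). The fingers move at their own pace and stop on an object; "force" is the grip in N (left out, the last holds). Time passes only in rows, so rows that do not move let the fingers close. It gives the time, the measured TCP pose, the force and the opening at its end, in the units of the state.
- status.state(): the state, without advancing time (a new reading comes with each control period).
- eyes.camera(name): name is "scene" or "top" or "wrist"; returns the picture (420x560x3 uint8, red, green, blue); there is no depth.
- eyes.camera_model(name): a dict with "camera_matrix" (3x3 intrinsics, pixels), "R" (3x3) and "t" (3): a world point X has camera coordinates R X + t. Camera axes: x right, y down, z forward; pixel columns grow to the right and rows downward; lengths in m; the calibration is good to about 2 mm. A picture is of the moment at which its call begins: read the wrist's pose just before it. camera_model takes no time and is no camera call; for the wrist camera it gives the pose at the moment of the call.
- arm.close_job(): hands the job in, once; it reports no verdict.
Trained networks look in the newest picture that a camera, given by its name, has taken for a name from the list of things; names that differ only in an ending like _2 or _b are one class to them, and where a whole thing is asked for, a point or a joint stands for the part that bears it (a point fixed in the world has none). Each returns a list of dicts, best first, with "conf" (0 to 1); they miss things now and then, are a little off and sometimes report something else, mostly with a low value. They report only what shows in the picture. A call takes as long as a camera call. They do not tell look-alikes from the thing itself.
- eyes.boxes_of(camera, label): "uv" ([column, row] in pixels, amid what is visible of it).
- eyes.silhouettes(camera, label): "mask" (420x560 bool, what is visible of it) and "uv" ([column, row] in pixels, amid what is visible of it).
- eyes.landmark_of(camera, label): "uv" ([column, row] in pixels: a listed point, or the origin of a listed thing).
The state is a dict: "time_s": time; "joint_positions": joint angles; "joint_vel": joint speeds; "effort": joint torques, N m; "ee_pos": TCP position; "tcp_rot": TCP orientation; "ft_force": force on the tool from outside, world axes, zero at the start; "moment": the same for the moment, N m; "width": opening from 0.0 (shut) to 1.0 (fully open).
Only numpy, scipy, OpenCV 4.12 (cv2) and the standard library are available. Lean on these libraries where they do the work, as an engineer would, in place of code of your own. Each camera call takes 0.05 s, during which the arm holds its last target.

TASK

First sweep the black chips off the steel pad into its trough with the scraper block, not with the fingers, then press the gauge pin down fully home; stand the scraper upright on the bench again, clear of pad, tray and gauge. Then take the sleeves one by one from the robot's left to its right and slide each down the gauge pin as far as it will go, without forcing: stand those that go right down onto the base upright on the pad, and put those that stop on the pin's shoulder in the grey reject tray. Leave the other things on the bench where they are.

Things in the scene. Friction and masses are not known exactly. Their poses are not given: they have to be found in the camera images.
- pad: Fixed stainless pad, flat top 160 (local x) x 150 mm (local y), 12 mm above the bench, with curbs along both y sides (18 mm high, 140 mm apart, running on along the trough). At its +x edge lies a lower trough: local x 80 to 146 mm, floor 5 mm above the bench, far lip 24 mm high. Origin: on the bench under the centre of the flat top; z up.
- reject_tray: Fixed shallow grey plastic reject tray, outside 200 mm (local x) by 160 mm (local y), 28 mm high, walls and floor 5 mm thick, open on top. Origin: centre of its underside.
- gauge: Fixed dark steel base 100 x 100 x 20 mm with a vertical gauge pin at its centre. Origin: centre of its underside. Heights over the bench, pin home: base top 20; pin 26.6 mm thick up to a square shoulder at 55; above it a slim lead 20 mm thick, tip at 88 mm, tapered over the last 8. A full-size sleeve slides down onto the base; an undersize one stops on the shoulder, 35 mm higher.
- gauge_pin (a joint): How far the gauge pin stands proud of its home position, m: 0 is fully home, up to 0.013. It slides in the base with a stiff friction of about 7 N and stays where it is left.
- pin_tip (a point): Centre of the gauge pin's flat tip (10 mm across); 88 mm above the bench when the pin is home, higher by the joint's value when it is proud.
- scraper: Loose scraper block: black rubber foot 46 (local x) x 116 mm (local y), 18 mm high; on it a white grip bar 22 mm thick (local x), 80 mm long (local y), from 18 to 60 mm above the underside. 160 g. Stands on the bench. Origin: centre of the foot's underside; z up.
- mat: Fixed thin black rubber mat, 110 (local x) x 390 mm (local y), 2 mm thick, on which the sleeves stand at the start. Origin: centre of its underside.
- chip_1: Loose chip of hard black plastic, about 30 x 22 x 9 mm with a 4 mm high stub on top, lying on the pad at the start. Origin: centre of its underside.
- chip_2: Loose chip of hard black plastic, about 30 x 22 x 9 mm with a 4 mm high stub on top, lying on the pad at the start. Origin: centre of its underside.
- chip_3: Loose chip of hard black plastic, about 30 x 22 x 9 mm with a 4 mm high stub on top, lying on the pad at the start. Origin: centre of its underside.
- sleeve_1: Aluminium tube 44 mm outside, 65 mm long, 130 g, upright, at the first of six places in a row counted from the robot's left (+y). None if absent. All look alike outside; the bore is 31 mm (full size) or 23.4 mm (undersize), which the gauge must tell. Origin: centre of the lower end face; z along the tube.
- sleeve_2p: Aluminium tube 44 mm outside, 65 mm long, 130 g, upright, at the second of six places in a row counted from the robot's left (+y). None if absent (one of p and q is there). All look alike outside; the bore is 31 mm (full size) or 23.4 mm (undersize), which the gauge must tell. Origin: centre of the lower end face; z along the tube.
- sleeve_2q: Aluminium tube 44 mm outside, 65 mm long, 130 g, upright, at the second of six places in a row counted from the robot's left (+y). None if absent (one of p and q is there). All look alike outside; the bore is 31 mm (full size) or 23.4 mm (undersize), which the gauge must tell. Origin: centre of the lower end face; z along the tube.
- sleeve_3: Aluminium tube 44 mm outside, 65 mm long, 130 g, upright, at the third of six places in a row counted from the robot's left (+y). None if absent. All look alike outside; the bore is 31 mm (full size) or 23.4 mm (undersize), which the gauge must tell. Origin: centre of the lower end face; z along the tube.
- sleeve_4: Aluminium tube 44 mm outside, 65 mm long, 130 g, upright, at the fourth of six places in a row counted from the robot's left (+y). None if absent. All look alike outside; the bore is 31 mm (full size) or 23.4 mm (undersize), which the gauge must tell. Origin: centre of the lower end face; z along the tube.
- sleeve_5p: Aluminium tube 44 mm outside, 65 mm long, 130 g, upright, at the fifth of six places in a row counted from the robot's left (+y). None if absent (one of p and q is there). All look alike outside; the bore is 31 mm (full size) or 23.4 mm (undersize), which the gauge must tell. Origin: centre of the lower end face; z along the tube.
- sleeve_5q: Aluminium tube 44 mm outside, 65 mm long, 130 g, upright, at the fifth of six places in a row counted from the robot's left (+y). None if absent (one of p and q is there). All look alike outside; the bore is 31 mm (full size) or 23.4 mm (undersize), which the gauge must tell. Origin: centre of the lower end face; z along the tube.
- sleeve_6: Aluminium tube 44 mm outside, 65 mm long, 130 g, upright, at the sixth of six places in a row counted from the robot's left (+y). None if absent. All look alike outside; the bore is 31 mm (full size) or 23.4 mm (undersize), which the gauge must tell. Origin: centre of the lower end face; z along the tube.
- mouse: Black computer mouse about 80 x 60 x 33 mm; a bystander, to be left alone. Origin: on its underside, under the thick end.
- jar: Small glass jar with blue cap, 52 mm across, 70 mm high; a bystander, to be left alone. Origin: centre of its underside.
- amber_bottle: Amber bottle with white cap, 60 mm across, 110 mm high; a bystander, to be left alone. Origin: centre of its underside.
- bottle_cap: Orange bottle cap, 46 mm across, 22 mm high; a bystander, to be left alone. Origin: centre of its underside.
- spanner: Steel spanner 150 mm long; a bystander, to be left alone. Origin: centre of its underside.
Things that resemble listed ones, but are neither listed nor needed, are in the scene too. What is shaped like the chip_2 but turquoise is not meant.

How it is judged:
On the way, in this order (a step that is already met when the one before it is completed fails the run):
1. all chips swept off the pad into its trough (x of chip_1 in the frame of pad between 0.078 and 0.147 m and y of chip_1 in the frame of pad between -0.075 and 0.075 m and z of each of chip_1, chip_2, chip_3 in the frame of pad below 0.0115 m and x of chip_2 in the frame of pad between 0.078 and 0.147 m and y of chip_2 in the frame of pad between -0.075 and 0.075 m and x of chip_3 in the frame of pad between 0.078 and 0.147 m and y of chip_3 in the frame of pad between -0.075 and 0.075 m), for 0.2 s.
2. gauge pin pressed fully home (value of joint gauge_pin below 0.0018 m), for 0.2 s.
3. sleeve at the first place from the left slid down the gauge pin to its stop (onto the base if full size, onto the shoulder if undersize) (horizontal distance between sleeve_1 and gauge below 0.006 m and angle between sleeve_1's own z axis and vertical below 0.12 rad and contact force between sleeve_1 and gauge above 0.3 N and z of sleeve_1 in the frame of gauge between 0.015 and 0.0235 m), for 0.15 s.
4. sleeve at the second place from the left slid down the gauge pin to its stop (onto the base if full size, onto the shoulder if undersize) (horizontal distance between each of sleeve_2p, sleeve_2q and gauge below 0.006 m and angle between each of sleeve_2p, sleeve_2q's own z axis and vertical below 0.12 rad and contact force between each of sleeve_2p, sleeve_2q and gauge above 0.3 N and z of sleeve_2p in the frame of gauge between 0.015 and 0.0235 m and z of sleeve_2q in the frame of gauge between 0.051 and 0.059 m), for 0.15 s.
5. sleeve at the third place from the left slid down the gauge pin to its stop (onto the base if full size, onto the shoulder if undersize) (horizontal distance between sleeve_3 and gauge below 0.006 m and angle between sleeve_3's own z axis and vertical below 0.12 rad and contact force between sleeve_3 and gauge above 0.3 N and z of sleeve_3 in the frame of gauge between 0.051 and 0.059 m), for 0.15 s.
6. sleeve at the fourth place from the left slid down the gauge pin to its stop (onto the base if full size, onto the shoulder if undersize) (horizontal distance between sleeve_4 and gauge below 0.006 m and angle between sleeve_4's own z axis and vertical below 0.12 rad and contact force between sleeve_4 and gauge above 0.3 N and z of sleeve_4 in the frame of gauge between 0.015 and 0.0235 m), for 0.15 s.
7. sleeve at the fifth place from the left slid down the gauge pin to its stop (onto the base if full size, onto the shoulder if undersize) (horizontal distance between each of sleeve_5p, sleeve_5q and gauge below 0.006 m and angle between each of sleeve_5p, sleeve_5q's own z axis and vertical below 0.12 rad and contact force between each of sleeve_5p, sleeve_5q and gauge above 0.3 N and z of sleeve_5p in the frame of gauge between 0.051 and 0.059 m and z of sleeve_5q in the frame of gauge between 0.015 and 0.0235 m), for 0.15 s.
8. sleeve at the sixth place from the left slid down the gauge pin to its stop (onto the base if full size, onto the shoulder if undersize) (horizontal distance between sleeve_6 and gauge below 0.006 m and angle between sleeve_6's own z axis and vertical below 0.12 rad and contact force between sleeve_6 and gauge above 0.3 N and z of sleeve_6 in the frame of gauge between 0.051 and 0.059 m), for 0.15 s.
At the end, for the whole second after the job is handed in: All chips in the trough; the pin home within 1.8 mm; the scraper upright on the bench; every full-size sleeve upright (within 0.1 rad) with its foot flat on the pad; every undersize sleeve inside the reject tray; all at rest (all of step 1 and value of joint gauge_pin below 0.0018 m and height (world z) of scraper below 0.0038 m and angle between each of scraper, sleeve_1, sleeve_2p, sleeve_4, sleeve_5q's own z axis and vertical below 0.1 rad and linear speed of each of scraper, sleeve_1, sleeve_2p, sleeve_2q, sleeve_3, sleeve_4, sleeve_5p, sleeve_5q, sleeve_6 below 0.02 m/s and x of sleeve_1 in the frame of pad between -0.075 and 0.075 m and y of sleeve_1 in the frame of pad between -0.06 and 0.06 m and z of sleeve_1 in the frame of pad between 0.009 and 0.016 m and x of sleeve_2p in the frame of pad between -0.075 and 0.075 m and y of sleeve_2p in the frame of pad between -0.06 and 0.06 m and z of sleeve_2p in the frame of pad between 0.009 and 0.016 m and x of sleeve_2q in the frame of reject_tray between -0.096 and 0.096 m and y of sleeve_2q in the frame of reject_tray between -0.076 and 0.076 m and z of sleeve_2q in the frame of reject_tray between 0 and 0.03 m and x of sleeve_3 in the frame of reject_tray between -0.096 and 0.096 m and y of sleeve_3 in the frame of reject_tray between -0.076 and 0.076 m and z of sleeve_3 in the frame of reject_tray between 0 and 0.03 m and x of sleeve_4 in the frame of pad between -0.075 and 0.075 m and y of sleeve_4 in the frame of pad between -0.06 and 0.06 m and z of sleeve_4 in the frame of pad between 0.009 and 0.016 m and x of sleeve_5p in the frame of reject_tray between -0.096 and 0.096 m and y of sleeve_5p in the frame of reject_tray between -0.076 and 0.076 m and z of sleeve_5p in the frame of reject_tray between 0 and 0.03 m and x of sleeve_5q in the frame of pad between -0.075 and 0.075 m and y of sleeve_5q in the frame of pad between -0.06 and 0.06 m and z of sleeve_5q in the frame of pad between 0.009 and 0.016 m and x of sleeve_6 in the frame of reject_tray between -0.096 and 0.096 m and y of sleeve_6 in the frame of reject_tray between -0.076 and 0.076 m and z of sleeve_6 in the frame of reject_tray between 0 and 0.03 m); the robot touches nothing.
It fails at once if a bystander is moved more than 30 mm (distance of any of mouse, jar, amber_bottle, bottle_cap, spanner from where it was at the start of the episode above 0.03 m).
It fails at once if the fingers push a chip (contact force between the fingers and chip_1 above 1 N or contact force between the fingers and chip_2 above 1 N or contact force between the fingers and chip_3 above 1 N).
It fails at once if the gauge is forced (more than 60 N) (contact force between gauge and anything else above 60 N).
Of sleeve_2p, sleeve_2q only 1 to 1 are there at a start; the rules pass over those that are not, and their reading is None.
Of sleeve_5p, sleeve_5q only 1 to 1 are there at a start; the rules pass over those that are not, and their reading is None.
Of sleeve_1, sleeve_3, sleeve_4, sleeve_6 only 1 to 2 are there at a start; the rules pass over those that are not, and their reading is None.
At some moment in a run one of chip_1, chip_2, chip_3, scraper may be knocked a few centimetres aside while the robot is not near it.
It also fails if it takes over 210 s, if anything falls off the work surface, if the arm or the gripper's body presses on something with over 40 N, if the wrist force passes 120 N, or if a joint passes its speed limit or range.

## Working session

There is one attempt and no reset: what is moved stays moved. The work goes in short steps, Python scripts to look and compute and a tool call to move; the robot and the scene stay as the last step left them, time stands still between calls to the robot, and variables do not carry over. Pictures are saved under pics/ and viewed, and the job is handed in when it is done.

Besides the shell and the picture viewer there is one more tool, called after "Emit:" as name([rows], argument=value, ...), one row to a line, values as JSON. send_rows: Moves the arm, as the interface text tells. Its arguments: {"type":"object","properties":{"steps":{"type":"array"},"grip":{"type":"number"},"force":{"type":"number"}},"required":["steps"]}

```bash
mkdir -p pics; ls; cat > h.py <<'E'
import numpy as np, cv2
from bench import status, eyes, arm
def snap(c,n):
    im=eyes.camera(c); cv2.imwrite('pics/%s.png'%n, im[:,:,::-1]); return im
def ray(c,uv,z,m=None):
    m=m or eyes.camera_model(c); K=np.array(m['camera_matrix']);R=np.array(m['R']);t=np.array(m['t'])
    d=R.T@np.linalg.inv(K)@np.array([uv[0],uv[1],1.]); o=-R.T@t
    return (o+d*(z-o[2])/d[2])
def proj(c,X,m=None):
    m=m or eyes.camera_model(c); K=np.array(m['camera_matrix']);R=np.array(m['R']);t=np.array(m['t'])
    p=K@(R@np.array(X,float)+t); return p[:2]/p[2]
E
python3 - <<'E'
from h import *
s=status.state(); print({k:np.round(v,3).tolist() for k,v in s.items()}, arm.finger_overhang)
for c in ['scene','top','wrist']:
    snap(c,c+'0'); m=eyes.camera_model(c); print(c,np.round(-np.array(m['R']).T@m['t'],3),np.round(m['R'],2).tolist(),np.round(m['camera_matrix'],0).tolist())
E
```

```text
pics
{'time_s': 0.0, 'joint_positions': [0.925, 0.313, 1.498, -0.0, 1.331, -0.223], 'joint_vel': [0.001, -0.001, 0.001, -0.001, -0.0, -0.002], 'effort': [-0.001, -41.226, -25.974, -0.0, 0.004, 0.0], 'ee_pos': [0.215, 0.479, 0.248], 'tcp_rot': [0.84, 0.543, -0.001, 0.0], 'ft_force': [0.091, -0.105, -0.58], 'moment': [-0.019, 0.035, -0.014], 'width': 1.0} 0.017
scene [ 1.186 -0.14   1.015] [[0.19, 0.98, -0.01], [0.8, -0.16, -0.59], [-0.58, 0.11, -0.81]] [[451.0, 0.0, 279.0], [0.0, 451.0, 212.0], [0.0, 0.0, 1.0]]
top [ 0.479 -0.016  0.925] [[-0.0, -1.0, -0.02], [-1.0, 0.01, -0.09], [0.09, 0.02, -1.0]] [[380.0, 0.0, 273.0], [0.0, 380.0, 213.0], [0.0, 0.0, 1.0]]
wrist [0.152 0.506 0.373] [[0.41, 0.91, -0.0], [0.88, -0.39, 0.27], [0.25, -0.11, -0.96]] [[361.0, 0.0, 280.0], [0.0, 361.0, 209.0], [0.0, 0.0, 1.0]]
```

View pics/scene0.png

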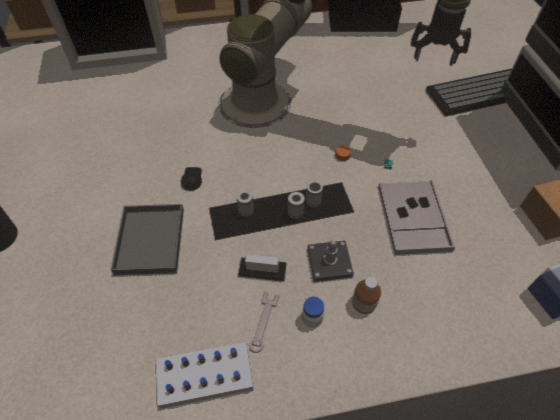

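View pics/top0.png

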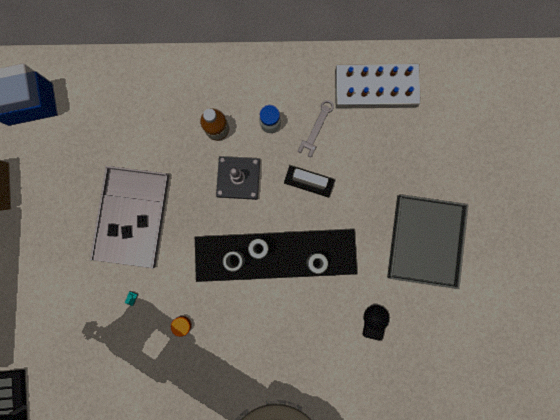

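```bash
python3 - <<'E'
from h import *
for n,z in [('pad',0),('reject_tray',0),('gauge',0),('pin_tip',.095),('scraper',0),('mat',0),('chip_1',.012),('sleeve_1',.002),('mouse',0),('jar',0),('amber_bottle',0),('bottle_cap',0),('spanner',0)]:
    for c in ['top','scene']:
        for d in eyes.landmark_of(c,n): 
            if d['conf']>.2: print(n,c,round(d['conf'],2),np.round(d['uv']).tolist(),np.round(ray(c,d['uv'],z),3))
E
```

```text
pad top 0.98 [130.0, 234.0] [0.509 0.353 0.   ]
pad scene 0.8 [410.0, 205.0] [0.511 0.358 0.   ]
pad scene 0.37 [265.0, 271.0] [ 0.639 -0.075  0.   ]
reject_tray top 0.71 [420.0, 242.0] [ 0.486 -0.349  0.   ]
reject_tray top 0.7 [259.0, 249.0] [0.473 0.038 0.   ]
reject_tray scene 0.93 [151.0, 241.0] [ 0.493 -0.358  0.   ]
reject_tray scene 0.4 [362.0, 301.0] [0.765 0.142 0.   ]
gauge top 0.63 [238.0, 180.0] [0.642 0.091 0.   ]
gauge top 0.4 [219.0, 126.0] [0.778 0.138 0.   ]
gauge scene 0.65 [329.0, 265.0] [0.654 0.088 0.   ]
pin_tip top 0.45 [229.0, 169.0] [0.649 0.099 0.095]
pin_tip scene 0.79 [334.0, 244.0] [0.65  0.094 0.095]
scraper top 0.65 [306.0, 179.0] [ 0.642 -0.079  0.   ]
scraper scene 0.6 [262.0, 272.0] [ 0.639 -0.083  0.   ]
mat top 0.76 [275.0, 254.0] [ 0.458 -0.001  0.   ]
mat top 0.38 [316.0, 128.0] [ 0.77  -0.103  0.   ]
mat scene 0.72 [281.0, 209.0] [0.455 0.003 0.   ]
chip_1 top 0.69 [115.0, 231.0] [0.517 0.385 0.012]
chip_1 top 0.48 [133.0, 299.0] [0.354 0.338 0.012]
chip_1 scene 0.46 [423.0, 204.0] [0.525 0.389 0.012]
chip_1 scene 0.44 [388.0, 168.0] [0.376 0.3
[... 285 characters left out ...]
e top 0.83 [375.0, 318.0] [ 0.307 -0.238  0.   ]
mouse scene 0.68 [192.0, 185.0] [ 0.322 -0.234  0.   ]
jar top 0.91 [271.0, 122.0] [0.787 0.007 0.   ]
jar top 0.68 [309.0, 181.0] [ 0.637 -0.085  0.   ]
jar scene 0.82 [311.0, 319.0] [0.787 0.009 0.   ]
amber_bottle top 0.73 [218.0, 125.0] [0.78 0.14 0.  ]
amber_bottle scene 0.61 [365.0, 302.0] [0.768 0.147 0.   ]
amber_bottle scene 0.58 [345.0, 159.0] [0.307 0.229 0.   ]
bottle_cap top 0.54 [182.0, 323.0] [0.296 0.222 0.   ]
bottle_cap scene 0.77 [342.0, 154.0] [0.288 0.224 0.   ]
spanner top 0.71 [315.0, 128.0] [ 0.769 -0.102  0.   ]
spanner top 0.34 [184.0, 322.0] [0.298 0.217 0.   ]
spanner scene 0.57 [263.0, 322.0] [ 0.771 -0.103  0.   ]
```

```bash
python3 - <<'E'
from h import *
a=cv2.imread('pics/top0.png')
b=cv2.resize(a[120:300,80:260],None,fx=3.3,fy=3.3,interpolation=cv2.INTER_CUBIC)
cv2.imwrite('pics/crop1.png',cv2.convertScaleAbs(b,alpha=2))
# scraper bar orientation from silhouettes
for n in ['pad','scraper','gauge','reject_tray','mat','sleeve_1','chip_1']:
    for d in eyes.silhouettes('top',n):
        if d['conf']>.2: print(n,round(d['conf'],2),cv2.minAreaRect(np.argwhere(d['mask'])[:,::-1].astype(np.float32)),d['mask'].sum())
E
```

```text
pad 0.95 ((129.65280151367188, 216.09518432617188), (65.55655670166016, 96.31453704833984), 8.297144889831543) 5739
pad 0.38 ((112.0, 229.5), (11.0, 10.0), 90.0) 115
scraper 0.68 ((270.0, 118.5), (27.0, 20.0), 90.0) 503
scraper 0.61 ((317.10003662109375, 126.80001068115234), (14.310833930969238, 57.6905517578125), 26.56505012512207) 422
scraper 0.57 ((309.1000061035156, 180.6999969482422), (48.06661605834961, 20.23857307434082), 18.434946060180664) 965
scraper 0.54 ((317.5000305175781, 262.5000305175781), (20.124608993530273, 19.230182647705078), 26.56505012512207) 284
gauge 0.86 ((237.72640991210938, 177.29244995117188), (42.30785369873047, 43.35034942626953), 2.4895529747009277) 1764
reject_tray 0.61 ((428.52508544921875, 241.3076171875), (74.32691192626953, 86.52791595458984), 7.431407928466797) 6217
reject_tray 0.6 ((317.0, 262.5), (19.0, 20.0), 90.0) 289
reject_tray 0.31 ((214.60003662109375, 123.70001220703125), (34.882659912109375, 25.491174697875977), 63.43495178222656) 728
sleeve_1 0.77 ((258.0, 248.0), (18.0, 18.0), 90.0) 210
chip_1 0.68 ((126.0, 230.5), (13.0, 10.0), 90.0) 134
chip_1 0.42 ((113.0, 229.5), (10.0, 11.0), 0.0) 105
```

Emit:
send_rows([
  [0.04,-0.05,0.03,0,0,-0.17],
  [0.04,-0.05,0.03,0,0,-0.17],
  [0.04,-0.05,0.0,0,0,-0.17],
  [0.04,-0.05,0.0,0,0,-0.17],
  [0.04,-0.05,0.0,0,0,-0.17],
  [0.04,-0.05,0.0,0,0,-0.17],
  [0.04,-0.05,0.0,0,0,-0.13],
  [0.03,-0.05,0.0,0,0,0],
  [0.0,-0.05,0.0,0,0,0],
  [0,0,0,0,0,0],
  [0,0,0,0,0,0],
], grip=0.0854)

```text
time_s: 3.18
ee_pos: [0.5113, 0.0468, 0.3014]
tcp_rot: [1.0, -0.001, 0.0, -0.0]
ft_force: [0.3, 0.1, 0.7]
width: 1.003
```

View pics/crop1.png

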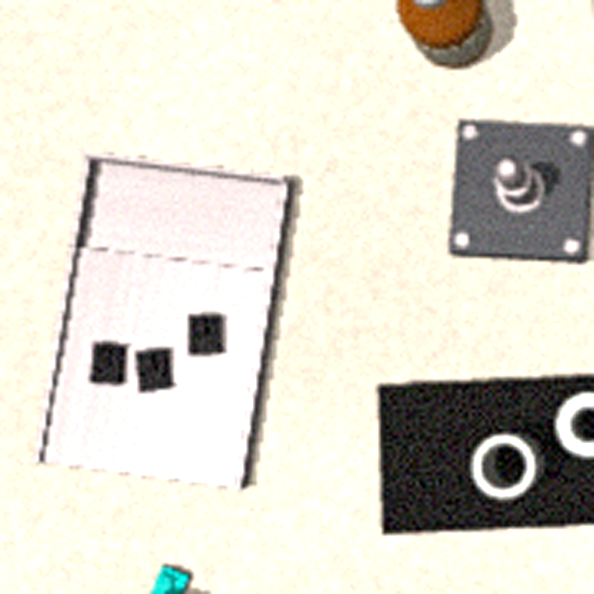

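```bash
python3 - <<'E'
from h import *
m=eyes.camera_model('wrist'); snap('wrist','w1'); print(np.round(-np.array(m['R']).T@m['t'],3),np.round(m['R'],2).tolist())
E
```

```text
[0.512 0.115 0.427] [[1.0, -0.0, -0.0], [-0.0, -0.96, 0.28], [-0.0, -0.28, -0.96]]
```

View pics/w1.png

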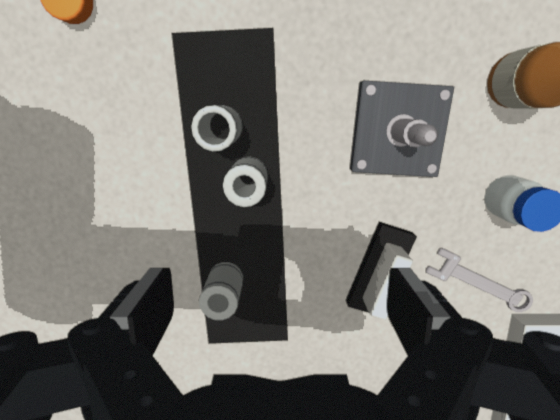

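```bash
python3 - <<'E'
from h import *
P=lambda uv,z:np.round(ray('wrist',uv,z),4)
c=[P(u,.02)[:2] for u in [(361,81),(453,86),(439,177),(351,171)]]; print('gauge',c,np.mean(c,0))
print('screws',[P(u,.02)[:2] for u in [(370,90),(445,95),(432,169),(362,163)]],np.mean([P(u,.02)[:2] for u in [(370,90),(445,95),(432,169),(362,163)]],0))
print('tip',P((426,134),.088),P((426,134),.10))
print('scr',[P(u,.018) for u in [(380,223),(415,236),(348,300)]],P((392,244),.06),P((411,249),.06))
print('sleeves',[P(u,.067) for u in [(214,128),(245,184),(221,302)]])
print('mat',[P(u,.002) for u in [(173,33),(274,28),(288,340),(208,343)]])
print('top',[np.round(ray('top',u,.02),4) for u in [(219,156.4),(260,157.6),(258,199.5),(216.5,197.5)]])
print('topscr',[np.round(ray('top',u,.06),4) for u in [(309.5,176)]])
E
python3 - <<'E'
import cv2
a=cv2.imread('pics/top0.png')
b=cv2.resize(a[150:210,270:350],None,fx=8,fy=8,interpolation=cv2.INTER_CUBIC)
cv2.imwrite('pics/crop2.png',cv2.convertScaleAbs(b,alpha=2))
E
```

```text
gauge [array([0.5981, 0.1406]), array([0.6966, 0.1355]), array([0.6936, 0.0369]), array([0.5926, 0.0439])] [0.645225 0.089225]
screws [array([0.6083, 0.1315]), array([0.6892, 0.1263]), array([0.6845, 0.0461]), array([0.6046, 0.053 ])] [0.64665  0.089225]
tip [0.6463 0.0902 0.088 ] [0.6416 0.0911 0.1   ]
scr [array([ 0.6309, -0.019 ,  0.018 ]), array([ 0.6743, -0.0355,  0.018 ]), array([ 0.5981, -0.1218,  0.018 ])] [ 0.6335 -0.0292  0.06  ] [ 0.6548 -0.0351  0.06  ]
sleeves [array([0.4475, 0.0945, 0.067 ]), array([0.4762, 0.0388, 0.067 ]), array([ 0.4457, -0.0959,  0.067 ])]
mat [array([0.3969, 0.1905, 0.002 ]), array([0.5054, 0.1954, 0.002 ]), array([ 0.5227, -0.1923,  0.002 ]), array([ 0.4131, -0.1971,  0.002 ])]
top [array([0.6959, 0.1339, 0.02  ]), array([0.6921, 0.0343, 0.02  ]), array([0.5899, 0.0392, 0.02  ]), array([0.5955, 0.1392, 0.02  ])]
topscr [array([ 0.6386, -0.0817,  0.06  ])]
```

View pics/crop2.png

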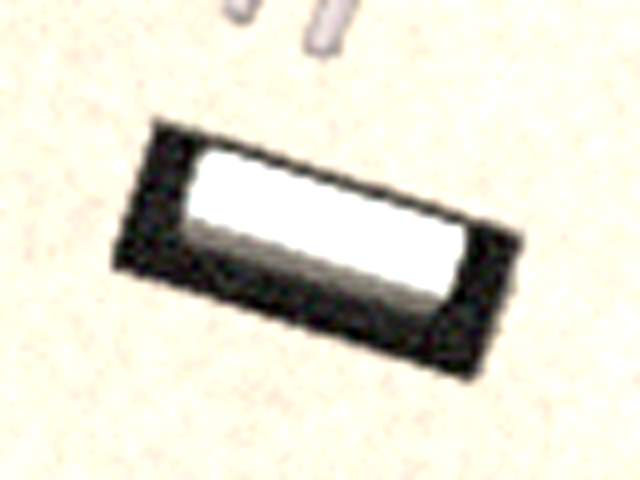

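Emit:
send_rows([
  [0.04,-0.04,0,0,0,-0.1],
  [0.04,-0.04,0,0,0,-0.1],
  [0.045,-0.048,0,0,0,-0.095],
  [0,0,-0.05,0,0,0],
  [0,0,-0.05,0,0,0],
  [0,0,-0.05,0,0,0],
  [0,0,0,0,0,0],
], grip=0.055)

```text
time_s: 4.1
ee_pos: [0.6327, -0.0774, 0.1482]
tcp_rot: [0.989, -0.147, -0.004, -0.001]
ft_force: [0.3, -0.3, 0.5]
width: 0.643
```

```bash
python3 - <<'E'
from h import *
print(status.state()['ee_pos'])
snap('wrist','w2')
P=lambda uv,z:np.round(ray('top',uv,z),4)
q=[(92.7,260),(154.8,267.6),(107.3,167.9),(169.4,174.5)]
for z in (0.0,.018,.03): print(z,[P(u,z)[:2].tolist() for u in q])
print('edge', [P((80+x/3.3,120+y/3.3),.012) for x,y in [(77,248),(265,270)]])
print('chips', [P((80+x/3.3,120+y/3.3),.021) for x,y in [(109,364),(155,370),(206,335)]])
print('scr', P((309.75,181.2),.012),P((310.5,178),.06))
E
```

```text
[ 0.63272888 -0.07740481  0.1481802 ]
0.0 [[0.4465, 0.4443], [0.4276, 0.2913], [0.6741, 0.4161], [0.6562, 0.2602]]
0.018 [[0.4471, 0.4354], [0.4286, 0.2854], [0.6703, 0.4077], [0.6528, 0.2548]]
0.03 [[0.4475, 0.4294], [0.4293, 0.2814], [0.6678, 0.4021], [0.6505, 0.2512]]
edge [array([0.6041, 0.418 , 0.012 ]), array([0.5868, 0.2775, 0.012 ])]
chips [array([0.5178, 0.3873, 0.021 ]), array([0.5132, 0.3534, 0.021 ]), array([0.5385, 0.3168, 0.021 ])]
scr [ 0.6347 -0.0858  0.012 ] [ 0.634  -0.0839  0.06  ]
```

View pics/w2.png

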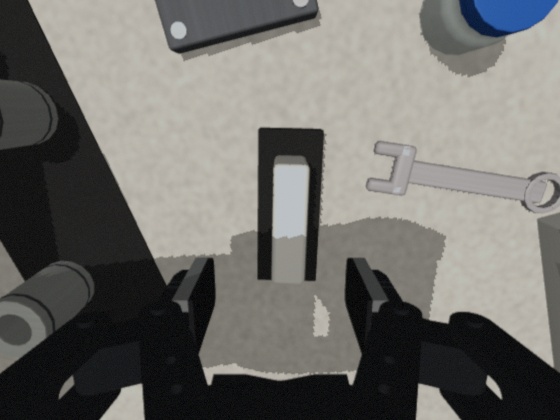

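```bash
python3 - <<'E'
from h import *
P=lambda uv,z:np.round(ray('wrist',uv,z),4)
print(P((292,162),.06), P((261,129),.018),P((323,129),.018))
E
```

```text
[ 0.6522 -0.0462  0.06  ] [ 0.6374 -0.0241  0.018 ] [ 0.679  -0.0367  0.018 ]
```

Emit:
send_rows([
  [0.008,-0.008,-0.03,0,0,0],
  [0,0,-0.04,0,0,0],
  [0,0,-0.033,0,0,0],
  [0,0,0,0,0,0],
  [0,0,0,0,0,0],
])

```text
time_s: 4.78
ee_pos: [0.6437, -0.0874, 0.0516]
tcp_rot: [0.989, -0.148, 0.002, 0.0]
ft_force: [-0.7, -0.5, 0.8]
width: 0.643
```

Emit:
send_rows([
  [0,0,0,0,0,0],
  [0,0,0,0,0,0],
  [0,0,0,0,0,0],
  [0,0,0,0,0,0],
], grip=0.0, force=60)

```text
time_s: 5.28
ee_pos: [0.6428, -0.0874, 0.0499]
tcp_rot: [0.989, -0.148, 0.001, 0.0]
ft_force: [-1.0, 1.5, 6.3]
width: 0.247
```

Emit:
send_rows([
  [0,0,0.05,0,0,0],
  [0,0,0.05,0,0,0],
  [0,0,0.05,0,0,0],
  [0,0.01,0.05,0,0,0],
  [-0.014,0.04,0.02,0,0,0.03],
  [-0.018,0.048,0,0,0,0.03],
  [-0.018,0.048,0,0,0,0.03],
  [-0.018,0.048,0,0,0,0.03],
  [-0.018,0.048,0,0,0,0.03],
  [-0.018,0.048,0,0,0,0.023],
  [-0.018,0.048,0,0,0,0],
  [-0.005,0.048,0,0,0,0],
  [0,0,0,0,0,0],
  [0,0,0,0,0,0],
])

```text
time_s: 7.02
ee_pos: [0.5151, 0.2984, 0.2682]
tcp_rot: [0.998, -0.062, -0.0, 0.0]
ft_force: [-0.0, 0.3, -0.6]
width: 0.243
```

```bash
python3 - <<'E'
from h import *
print(status.state()['ee_pos'],status.state()['width'])
snap('wrist','w3')
E
```

```text
[0.51511314 0.29840663 0.268248  ] 0.2434898195918108
```

View pics/w3.png

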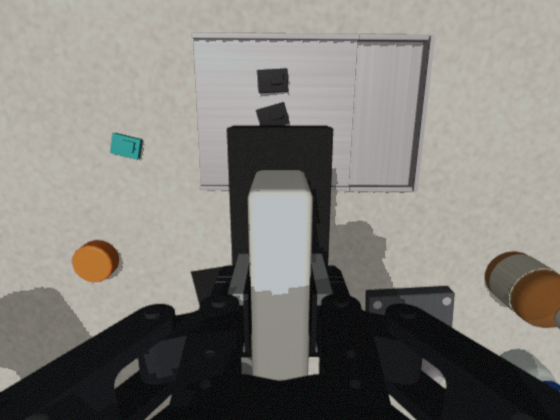

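```bash
python3 - <<'E'
from h import *
P=lambda uv,z:ray('wrist',uv,z)
q=[(194,36),(200,189),(430,38),(416,192)]
for z in (.018,.024): 
    c=[P(u,z)[:2] for u in q]; print(z,np.round(c,4).tolist(), [round(float(np.linalg.norm(c[i]-c[j])),4) for i,j in((0,1),(2,3),(0,2),(1,3))], np.arctan2(*((c[2]+c[3]-c[0]-c[1])[::-1])))
print([P(u,.012) for u in [(356,41),(352,188)]],[P(u,.021) for u in [(272,81),(273,115)]])
# scraper lower front edge: foot far edge
print([P(u,.268-.05+.018) for u in [(229,126),(332,126)]])
E
```

```text
0.018 [[0.4511, 0.4389], [0.4292, 0.2913], [0.674, 0.4092], [0.6576, 0.2594]] [0.1492, 0.1507, 0.2249, 0.2306] -0.13534286127246534
0.024 [[0.4523, 0.4377], [0.4308, 0.2924], [0.6716, 0.4085], [0.6555, 0.2611]] [0.1468, 0.1483, 0.2213, 0.2269] -0.1353428612724653
[array([0.60509092, 0.41615073, 0.012     ]), array([0.59112562, 0.27077786, 0.012     ])] [array([0.5195555 , 0.38934159, 0.021     ]), array([0.51637949, 0.35739625, 0.021     ])]
[array([0.50177304, 0.3600207 , 0.236     ]), array([0.54537341, 0.35457312, 0.236     ])]
```

Emit:
send_rows([
  [-0.04,0.033,0,0,0,-0.006],
  [-0.036,0.032,-0.01,0,0,0],
  [0,0,-0.05,0,0,0],
  [0,0,-0.05,0,0,0],
  [0,0,-0.05,0,0,0],
  [0,0,0,0,0,0],
  [0,0,0,0,0,0],
  [0,0,0,0,0,0],
])

```text
time_s: 8.07
ee_pos: [0.4402, 0.3641, 0.1107]
tcp_rot: [0.998, -0.065, 0.002, -0.001]
ft_force: [0.2, -0.4, -1.0]
width: 0.248
```

Emit:
send_rows([
  [0,0,-0.025,0,0,0],
  [0,0,-0.02,0,0,0],
  [0,0,0,0,0,0],
  [0,0,0,0,0,0],
  [0,0,0,0,0,0],
])

```text
time_s: 8.7
ee_pos: [0.4395, 0.364, 0.0645]
tcp_rot: [0.998, -0.065, 0.001, -0.0]
ft_force: [-0.1, -0.1, -1.3]
width: 0.247
```

```bash
python3 - <<'E'
from h import *
a=snap('scene','s1')[:,:,::-1]; b=snap('wrist','w4')[:,:,::-1]
c=cv2.resize(a[140:280,340:500],None,fx=3.5,fy=3.5,interpolation=cv2.INTER_CUBIC)
cv2.imwrite('pics/s1c.png',cv2.convertScaleAbs(c,alpha=1.7)); print(status.state()['ee_pos'])
E
```

```text
[0.43934515 0.36391056 0.06401833]
```

View pics/s1c.png

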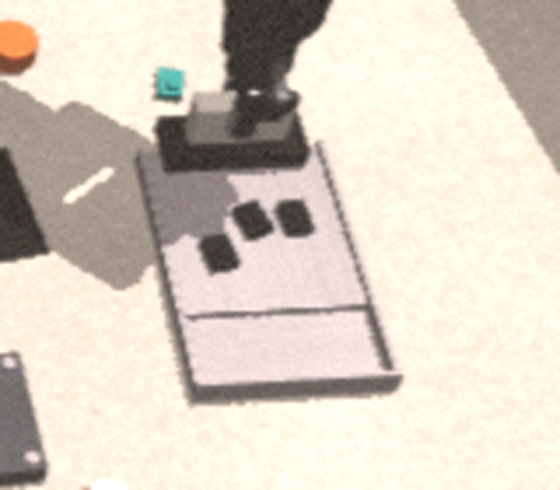

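View pics/w4.png

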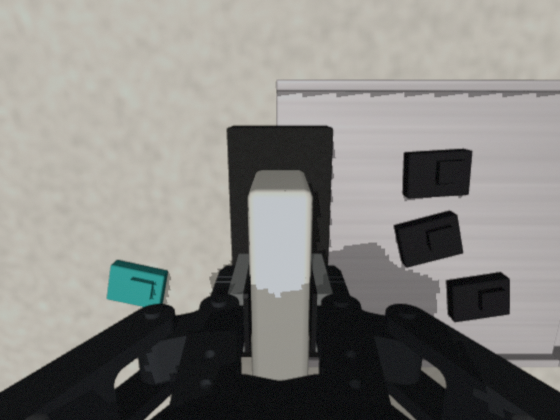

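Emit:
send_rows([
  [0.0078,-0.001,0,0,0,0],
  [0.0078,-0.001,0,0,0,0],
  [0.0078,-0.001,0,0,0,0],
  [0.0078,-0.001,0,0,0,0],
  [0.0078,-0.001,0,0,0,0],
  [0.0078,-0.001,0,0,0,0],
  [0.0078,-0.001,0,0,0,0],
  [0.0078,-0.001,0,0,0,0],
  [0.0078,-0.001,0,0,0,0],
  [0.0078,-0.001,0,0,0,0],
  [0.0078,-0.001,0,0,0,0],
  [0.0078,-0.001,0,0,0,0],
  [0.0078,-0.001,0,0,0,0],
  [0.0078,-0.001,0,0,0,0],
  [0.0078,-0.001,0,0,0,0],
  [0.0078,-0.001,0,0,0,0],
  [0.0078,-0.001,0,0,0,0],
  [0.0078,-0.001,0,0,0,0],
  [0.0078,-0.001,0,0,0,0],
  [0.0078,-0.001,0,0,0,0],
])

```text
time_s: 11.3
ee_pos: [0.5956, 0.3437, 0.0633]
tcp_rot: [0.998, -0.065, -0.0, 0.0]
ft_force: [-1.4, -0.1, -1.4]
width: 0.243
```

```bash
python3 - <<'E'
from h import *
a=snap('scene','s2')[:,:,::-1]; b=snap('wrist','w5')[:,:,::-1]
c=cv2.resize(a[140:280,340:500],None,fx=3.5,fy=3.5,interpolation=cv2.INTER_CUBIC)
cv2.imwrite('pics/s2c.png',cv2.convertScaleAbs(c,alpha=1.7)); print(status.state()['ee_pos'])
E
```

```text
[0.5958938  0.34347925 0.0632384 ]
```

View pics/s2c.png

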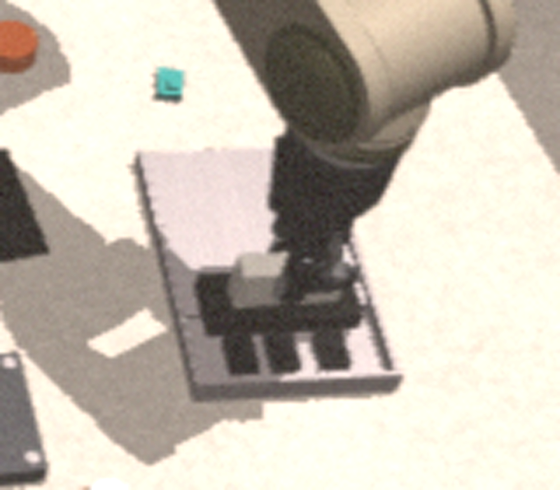

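View pics/w5.png

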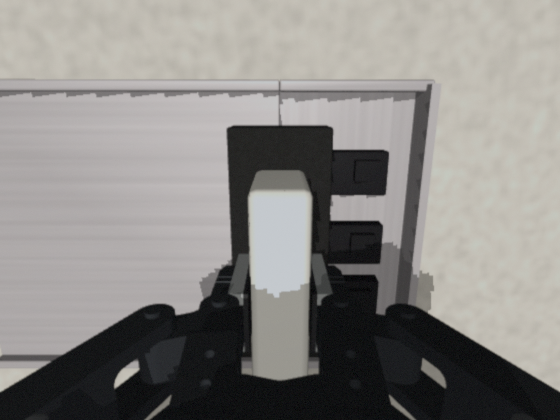

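Emit:
send_rows([
  [0,0,0.03,0,0,0],
  [0,0,0.05,0,0,0],
  [0,0,0.05,0,0,0],
  [0.01,-0.05,0.04,0,0,0],
  [0.01,-0.05,0,0,0,0],
  [0.01,-0.05,0,0,0,0],
  [0.01,-0.05,0,0,0,0],
  [0.01,-0.055,0,0,0,0],
  [0,0,-0.03,0,0,0],
  [0,0,-0.03,0,0,0],
  [0,0,0,0,0,0],
  [0,0,0,0,0,0],
])

```text
time_s: 12.9
ee_pos: [0.6453, 0.0907, 0.1735]
tcp_rot: [0.998, -0.065, 0.001, -0.0]
ft_force: [-1.0, 0.2, -1.1]
width: 0.248
```

```bash
python3 - <<'E'
from h import *
print(status.state()['ee_pos'])
a=snap('top','t3')[:,:,::-1]; b=snap('wrist','w6'); s=snap('scene','s3')[:,:,::-1]
c=np.hstack([cv2.resize(a[150:280,80:210],None,fx=3,fy=3,interpolation=cv2.INTER_CUBIC),cv2.resize(s[180:310,280:410],None,fx=3,fy=3,interpolation=cv2.INTER_CUBIC)])
cv2.imwrite('pics/t3c.png',cv2.convertScaleAbs(c,alpha=1.8))
E
```

```text
[0.64525448 0.0907342  0.17348181]
```

View pics/t3c.png

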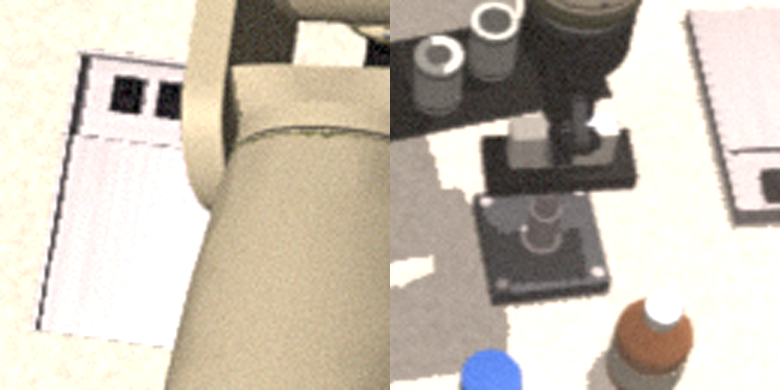

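Emit:
send_rows([
  [0,0,-0.02,0,0,0],
  [0,0,-0.005,0,0,0],
  [0,0,-0.003,0,0,0],
  [0,0,-0.003,0,0,0],
  [0,0,-0.002,0,0,0],
  [0,0,0,0,0,0],
])

```text
time_s: 13.8
ee_pos: [0.6449, 0.0906, 0.139]
tcp_rot: [0.998, -0.065, 0.0, -0.0]
ft_force: [-3.3, 0.5, 2.4]
width: 0.245
```

Emit:
send_rows([
  [0,0,-0.001,0,0,0],
  [0,0,-0.001,0,0,0],
  [0,0,0,0,0,0],
  [0,0,0,0,0,0],
])

```text
time_s: 14.3
ee_pos: [0.6449, 0.0906, 0.1378]
tcp_rot: [0.998, -0.065, 0.001, -0.0]
ft_force: [-3.6, 0.9, 8.9]
width: 0.241
```

Emit:
send_rows([
  [0,0,-0.001,0,0,0],
  [0,0,-0.001,0,0,0],
  [0,0,0,0,0,0],
  [0,0,0,0,0,0],
])

```text
time_s: 14.8
ee_pos: [0.6451, 0.0906, 0.1376]
tcp_rot: [0.998, -0.065, 0.001, 0.0]
ft_force: [-8.4, 0.2, 18.7]
width: 0.248
```

Emit:
send_rows([
  [0,0,-0.001,0,0,0],
  [0,0,-0.001,0,0,0],
  [0,0,0,0,0,0],
  [0,0,0,0,0,0],
])

```text
time_s: 15.3
ee_pos: [0.6452, 0.0907, 0.1375]
tcp_rot: [0.998, -0.065, 0.002, 0.0]
ft_force: [-13.4, 0.1, 30.7]
width: 0.248
```

Emit:
send_rows([
  [0,0,0.04,0,0,0],
  [0,0,0.04,0,0,0],
  [0,-0.05,0,0,0,0],
  [-0.005,-0.05,0,0,0,0],
  [-0.005,-0.05,0,0,0,0],
  [-0.005,-0.05,-0.01,0,0,0],
  [0,0,-0.05,0,0,0],
  [0,0,-0.05,0,0,0],
  [0,0,-0.02,0,0,0],
  [0,0,0,0,0,0],
  [0,0,0,0,0,0],
])

```text
time_s: 16.68
ee_pos: [0.6304, -0.1097, 0.084]
tcp_rot: [0.998, -0.065, 0.001, 0.0]
ft_force: [-0.7, -0.9, -1.4]
width: 0.248
```

Emit:
send_rows([
  [0,0,-0.02,0,0,0],
  [0,0,-0.01,0,0,0],
  [0,0,-0.003,0,0,0],
  [0,0,0,0,0,0],
  [0,0,0,0,0,0],
])

```text
time_s: 17.3
ee_pos: [0.63, -0.1095, 0.0506]
tcp_rot: [0.998, -0.065, 0.001, 0.0]
ft_force: [0.0, 1.0, -0.6]
width: 0.251
```

Emit:
send_rows([
  [0,0,-0.001,0,0,0],
  [0,0,0,0,0,0],
])

```text
time_s: 17.55
ee_pos: [0.6301, -0.1096, 0.0499]
tcp_rot: [0.998, -0.065, 0.001, 0.0]
ft_force: [-2.6, 0.6, 5.7]
width: 0.246
```

Emit:
send_rows([
  [0,0,0,0,0,0],
  [0,0,0,0,0,0],
  [0,0,0,0,0,0],
], grip=0.06)

```text
time_s: 17.92
ee_pos: [0.6297, -0.1094, 0.0488]
tcp_rot: [0.998, -0.065, -0.0, -0.0]
ft_force: [0.3, 0.1, 0.5]
width: 0.698
```

Emit:
send_rows([
  [0,0,0.05,0,0,0],
  [0,0,0.05,0,0,0],
  [0,0,0.05,0,0,0.03],
  [0,0.0,0.05,0,0,0.1],
  [0,0,0.05,0,0,0],
  [-0.01,0.04,0,0,0,0],
  [-0.01,0.05,0,0,0,0],
  [-0.01,0.05,0,0,0,0],
  [-0.01,0,0,0,0,0],
  [0,0,0,0,0,0],
  [0,0,0,0,0,0],
])

```text
time_s: 19.3
ee_pos: [0.5901, 0.0294, 0.2988]
tcp_rot: [1.0, -0.001, -0.0, 0.0]
ft_force: [-0.7, -0.2, -0.7]
width: 0.699
```

```bash
python3 - <<'E'
from h import *
snap('wrist','w7');a=snap('top','t4');snap('scene','s4');print(status.state()['ee_pos'])
E
```

```text
[0.59002455 0.02969228 0.29869388]
```

View pics/w7.png

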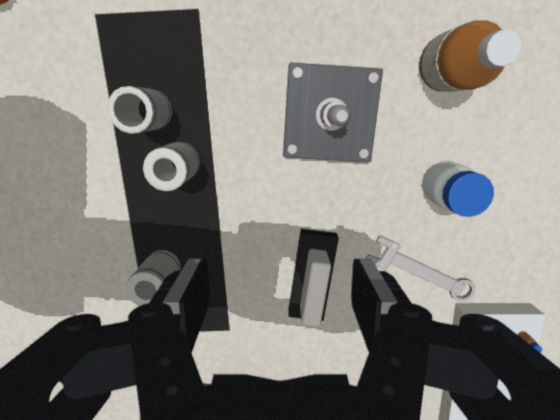

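View pics/s4.png

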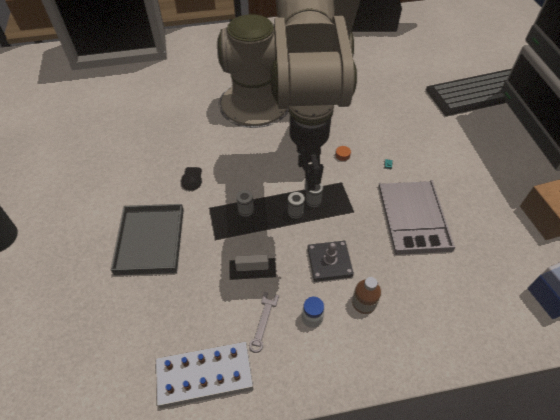

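```bash
python3 - <<'E'
from h import *
P=lambda uv,z:np.round(ray('wrist',uv,z),4)
im=cv2.imread('pics/w7.png'); cv2.imwrite('pics/w7c.png',cv2.convertScaleAbs(np.hstack([cv2.resize(im[50:180,270:400],None,fx=3,fy=3,interpolation=cv2.INTER_CUBIC),cv2.resize(im[70:200,95:225],None,fx=3,fy=3,interpolation=cv2.INTER_CUBIC)]),alpha=1.6))
c=[P(u,.02)[:2] for u in [(297,72),(374,77),(364,154),(292,149)]]; print(c,np.mean(c,0))
E
```

```text
[array([0.6084, 0.1318]), array([0.6896, 0.1268]), array([0.6842, 0.0459]), array([0.6038, 0.0515])] [0.6465 0.089 ]
```

View pics/w7c.png

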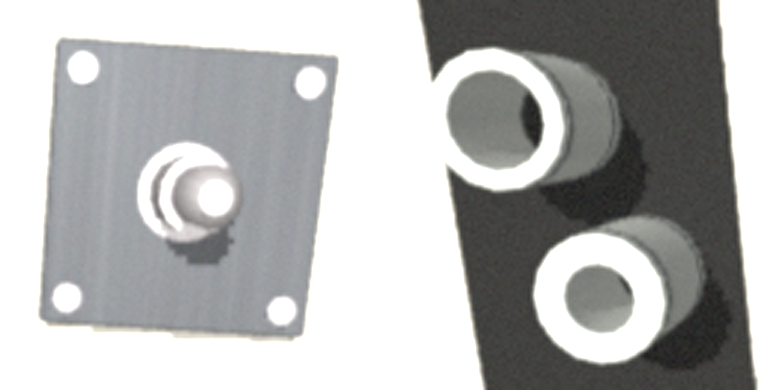

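```bash
python3 - <<'E'
from h import *
P=lambda uv,z:np.round(ray('wrist',uv,z),4)
print('tip',P((341.3,115.7),.088),'A',P((130.7,109.7),.067),'B',P((165,169.3),.067),'C',P((145,289),.067))
t=cv2.imread('pics/t4.png');cv2.imwrite('pics/t4c.png',cv2.convertScaleAbs(cv2.resize(t[140:290,190:370],None,fx=4,fy=4,interpolation=cv2.INTER_CUBIC),alpha=1.8))
E
```

```text
tip [0.6458 0.0891 0.088 ] A [0.448  0.0942 0.067 ] B [0.4757 0.0368 0.067 ] C [ 0.442  -0.0958  0.067 ]
```

View pics/t4c.png

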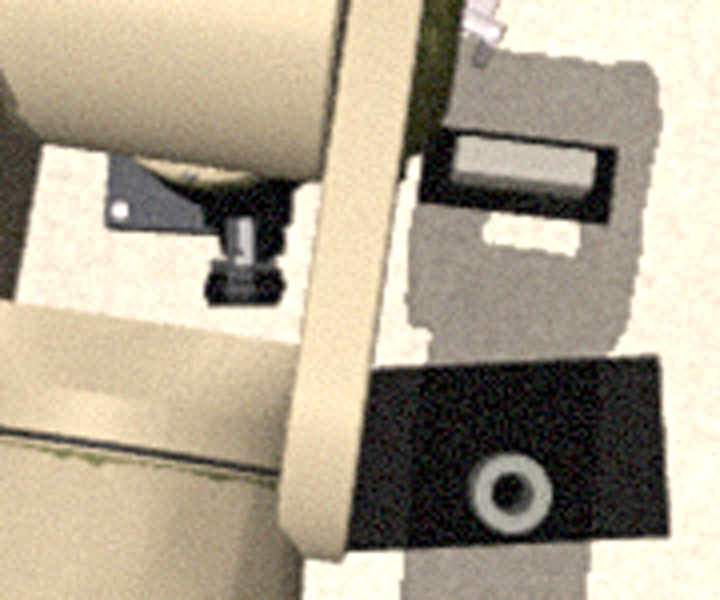

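Emit:
send_rows([
  [-0.045,0.02,-0.03,0,0,0],
  [-0.05,0.022,-0.04,0,0,0],
  [-0.0475,0.023,-0.03,0,0,0],
  [0,0,-0.04,0,0,0],
  [0,0,-0.03,0,0,0],
  [0,0,0,0,0,0],
  [0,0,0,0,0,0],
])

```text
time_s: 20.32
ee_pos: [0.4519, 0.0936, 0.1331]
tcp_rot: [1.0, -0.0, 0.001, 0.0]
ft_force: [-0.2, -0.3, -0.8]
width: 0.702
```

```bash
python3 - <<'E'
from h import *
print(status.state()['ee_pos'])
snap('wrist','w8')
for y in (.0725,.0945,.1165): print(proj('wrist',(.4475,y,.067)))
E
```

```text
[0.45190699 0.09363552 0.13310099]
[271.2152037  266.22365564]
[270.9690195  230.29485656]
[270.70768076 192.15436181]
```

View pics/w8.png

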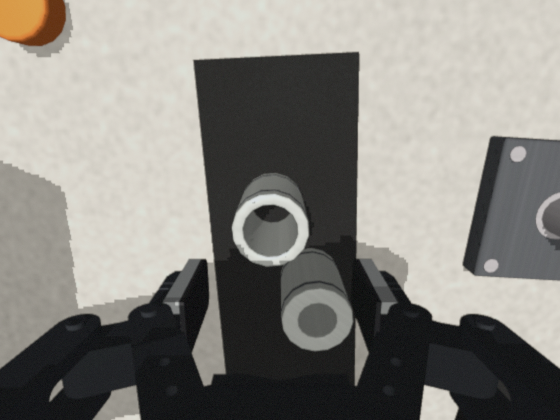

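Emit:
send_rows([
  [-0.0045,0.001,-0.03,0,0,0],
  [0,0,-0.035,0,0,0],
  [0,0,-0.022,0,0,0],
  [0,0,-0.003,0,0,0],
  [0,0,0,0,0,0],
  [0,0,0,0,0,0],
])

```text
time_s: 21.12
ee_pos: [0.4473, 0.0948, 0.0431]
tcp_rot: [1.0, 0.0, 0.001, 0.0]
ft_force: [0.4, 0.1, -0.4]
width: 0.706
```

Emit:
send_rows([
  [0,0,0,0,0,0],
  [0,0,0,0,0,0],
  [0,0,0,0,0,0],
  [0,0,0,0,0,0],
], grip=0.03, force=30)

```text
time_s: 21.62
ee_pos: [0.447, 0.0949, 0.0428]
tcp_rot: [1.0, 0.0, 0.001, 0.0]
ft_force: [-3.0, 0.1, 8.2]
width: 0.52
```

Emit:
send_rows([
  [0,0,0.04,0,0,0],
  [0,0,0.05,0,0,0],
  [0,0,0.05,0,0,0],
  [0.04,-0.001,0,0,0,0],
  [0.05,-0.002,0,0,0,0],
  [0.05,-0.002,0,0,0,0],
  [0.05,-0.001,0,0,0,0],
  [0.009,0,0,0,0,0],
  [0,0,0,0,0,0],
  [0,0,0,0,0,0],
])

```text
time_s: 22.88
ee_pos: [0.6447, 0.0891, 0.1824]
tcp_rot: [1.0, 0.0, -0.0, -0.0]
ft_force: [-1.1, -0.5, -0.2]
width: 0.511
```

```bash
python3 - <<'E'
from h import *
print(status.state()['ee_pos'],status.state()['width'])
snap('wrist','w9'); s=snap('scene','s9')[:,:,::-1]
cv2.imwrite('pics/s9c.png',cv2.convertScaleAbs(cv2.resize(s[180:310,280:410],None,fx=4,fy=4,interpolation=cv2.INTER_CUBIC),alpha=1.8))
E
```

```text
[0.64473342 0.08906036 0.18235441] 0.5114802453756266
```

View pics/w9.png

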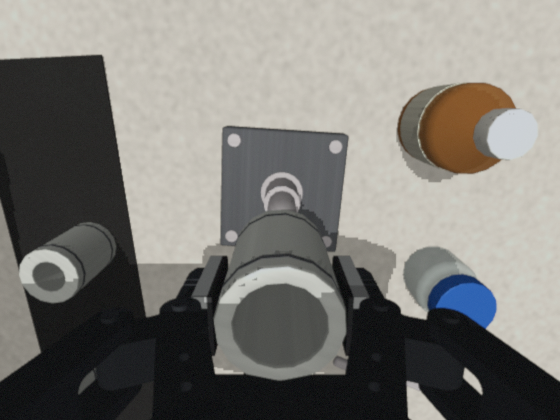

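View pics/s9c.png

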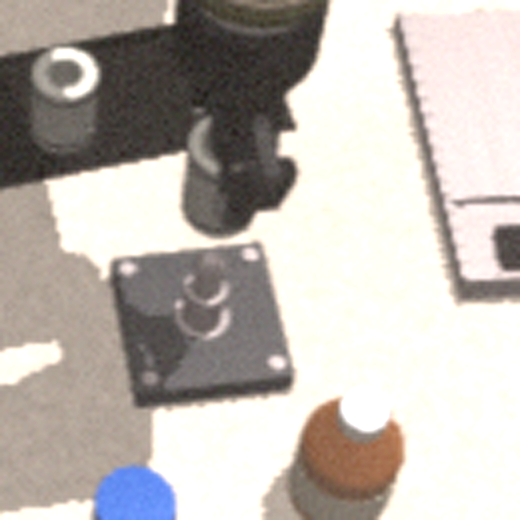

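```bash
python3 - <<'E'
from h import *
P=lambda uv,z:np.round(ray('wrist',uv,z),4)
c=[P(u,.02)[:2] for u in [(234,140),(336,147),(327,242),(231,236)]]; print(c,np.mean(c,0))
print(P((282,191),.055)) # shoulder ring
print(proj('wrist',(.6447,.0891,.19)), proj('wrist',(.6447,.0891,.207)))
E
```

```text
[array([0.6092, 0.1311]), array([0.6897, 0.1258]), array([0.6855, 0.0455]), array([0.6039, 0.0508])] [0.647075 0.0883  ]
[0.6469 0.0982 0.055 ]
[278.16333529 299.06452385] [277.92874472 326.34535051]
```

Emit:
send_rows([
  [0.001,-0.0005,-0.03,0,0,0],
  [0,0,-0.015,0,0,0],
  [0,0,-0.01,0,0,0],
  [0,0,-0.01,0,0,0],
  [0,0,-0.005,0,0,0],
  [0,0,0,0,0,0],
  [0,0,0,0,0,0],
])

```text
time_s: 23.85
ee_pos: [0.6468, 0.0884, 0.1125]
tcp_rot: [1.0, 0.0, 0.0, 0.0]
ft_force: [-0.6, 0.3, -0.6]
width: 0.514
```

Emit:
send_rows([
  [0,0,-0.006,0,0,0],
  [0,0,-0.005,0,0,0],
  [0,0,-0.003,0,0,0],
  [0,0,-0.003,0,0,0],
  [0,0,-0.002,0,0,0],
  [0,0,0,0,0,0],
  [0,0,0,0,0,0],
])

```text
time_s: 24.72
ee_pos: [0.6467, 0.0884, 0.0931]
tcp_rot: [1.0, 0.0, 0.0, 0.0]
ft_force: [-0.5, -0.9, -1.1]
width: 0.513
```

Emit:
send_rows([
  [0,0,-0.008,0,0,0],
  [0,0,-0.008,0,0,0],
  [0,0,-0.007,0,0,0],
  [0,0,-0.004,0,0,0],
  [0,0,-0.002,0,0,0],
  [0,0,0,0,0,0],
  [0,0,0,0,0,0],
])

```text
time_s: 25.6
ee_pos: [0.6467, 0.0884, 0.0642]
tcp_rot: [1.0, 0.0, 0.0, -0.0]
ft_force: [0.2, 0.4, -0.5]
width: 0.514
```

Emit:
send_rows([
  [0,0,-0.002,0,0,0],
  [0,0,-0.001,0,0,0],
  [0,0,-0.001,0,0,0],
  [0,0,0,0,0,0],
  [0,0,0,0,0,0],
])

```text
time_s: 26.22
ee_pos: [0.6466, 0.0884, 0.0609]
tcp_rot: [1.0, 0.0, 0.0, 0.0]
ft_force: [-4.6, 0.4, 6.8]
width: 0.509
```

Emit:
send_rows([
  [0,0,0,0,0,0],
  [0,0,0.01,0,0,0],
  [0,0,0.04,0,0,0],
  [0,0,0.05,0,0,0],
  [-0.02,0.05,0,0,0,0],
  [-0.02,0.05,0,0,0,0],
  [-0.02,0.05,0,0,0,0],
  [-0.02,0.05,0,0,0,0],
  [-0.02,0.05,0,0,0,0],
  [-0.024,0.049,-0.01,0,0,0],
  [0,0,-0.04,0,0,0],
  [0,0,-0.03,0,0,0],
  [0,0,0,0,0,0],
  [0,0,0,0,0,0],
])

```text
time_s: 27.98
ee_pos: [0.5234, 0.3876, 0.0818]
tcp_rot: [1.0, -0.0, 0.001, -0.001]
ft_force: [-0.1, -0.0, 0.0]
width: 0.511
```

Emit:
send_rows([
  [0,0,-0.015,0,0,0],
  [0,0,-0.008,0,0,0],
  [0,0,-0.003,0,0,0],
  [0,0,-0.002,0,0,0],
  [0,0,0,0,0,0],
  [0,0,0,0,0,0],
])

```text
time_s: 28.72
ee_pos: [0.5226, 0.3874, 0.053]
tcp_rot: [1.0, 0.0, 0.0, 0.0]
ft_force: [-3.6, -1.3, 5.8]
width: 0.516
```

Contact with the pad felt. Release and rise, then go for sleeve B.

Emit:
send_rows([
  [0,0,0.0005,0,0,0],
  [0,0,0,0,0,0],
  [0,0,0,0,0,0],
], grip=0.06)

```text
time_s: 29.1
ee_pos: [0.5227, 0.3874, 0.0525]
tcp_rot: [1.0, -0.0, 0.0, -0.0]
ft_force: [-0.1, -0.1, 0.5]
width: 0.703
```

Emit:
send_rows([
  [0,0,0.02,0,0,0],
  [0,0,0.04,0,0,0],
  [0,0,0.04,0,0,0],
  [-0.004,-0.05,0,0,0,0],
  [-0.008,-0.05,0,0,0,0],
  [-0.008,-0.05,0,0,0,0],
  [-0.008,-0.05,0,0,0,0],
  [-0.009,-0.05,0,0,0,0],
  [-0.009,-0.05,0,0,0,0],
  [0,-0.05,0,0,0,0],
  [0,0,0,0,0,0],
  [0,0,0,0,0,0],
])

```text
time_s: 30.6
ee_pos: [0.4769, 0.0377, 0.1534]
tcp_rot: [1.0, -0.0, 0.001, -0.0]
ft_force: [0.1, 0.7, 1.0]
width: 0.705
```

```bash
python3 - <<'E'
from h import *
print(status.state()['ee_pos'])
snap('wrist','w10');snap('scene','s10')
for u in [(.4762,.0370),(.4762,.059),(.4762,.015)]: print(proj('wrist',(*u,.067)))
E
```

```text
[0.47685194 0.03766903 0.15336864]
[278.37417432 223.01031535]
[278.40679615 188.10382671]
[278.34328172 256.06647585]
```

View pics/w10.png

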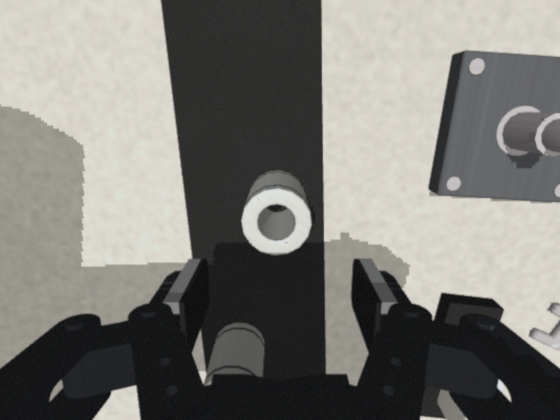

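View pics/s10.png

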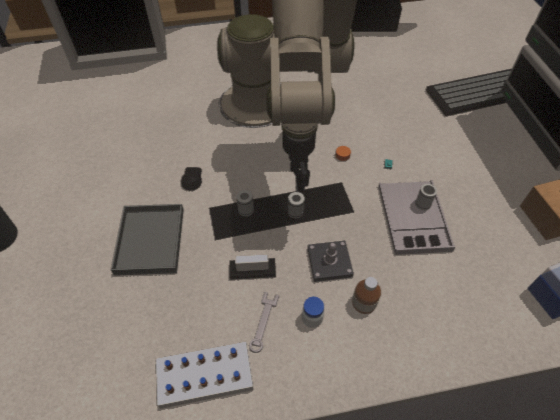

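Emit:
send_rows([
  [-0.001,0.001,-0.04,0,0,0],
  [0,0,-0.04,0,0,0],
  [0,0,-0.024,0,0,0],
  [0,0,-0.005,0,0,0],
  [0,0,0,0,0,0],
  [0,0,0,0,0,0],
])

```text
time_s: 31.45
ee_pos: [0.4762, 0.0385, 0.0445]
tcp_rot: [1.0, 0.0, 0.001, 0.0]
ft_force: [-1.0, 1.2, -0.4]
width: 0.699
```

Emit:
send_rows([
  [0,0,0,0,0,0],
  [0,0,0,0,0,0],
  [0,0,0,0,0,0],
  [0,0,0,0,0,0],
], grip=0.03, force=30)

```text
time_s: 31.95
ee_pos: [0.476, 0.0383, 0.0443]
tcp_rot: [1.0, -0.0, 0.001, 0.0]
ft_force: [-2.2, 1.2, 5.9]
width: 0.5
```

Emit:
send_rows([
  [0,0,0.04,0,0,0],
  [0,0,0.045,0,0,0],
  [0,0,0.045,0,0,0],
  [0.04,0.012,0,0,0,0],
  [0.045,0.013,0,0,0,0],
  [0.045,0.013,0,0,0,0],
  [0.0406,0.012,0,0,0,0],
  [0,0,0,0,0,0],
  [0,0,0,0,0,0],
  [0,0,0,0,0,0],
])

```text
time_s: 33.2
ee_pos: [0.6456, 0.0881, 0.174]
tcp_rot: [1.0, -0.0, 0.0, 0.0]
ft_force: [0.1, 0.1, -0.7]
width: 0.499
```

```bash
python3 - <<'E'
from h import *
print(status.state()['ee_pos'],status.state()['width'])
snap('wrist','w11')
E
```

```text
[0.64558066 0.08809439 0.17396006] 0.4988450841198575
```

View pics/w11.png

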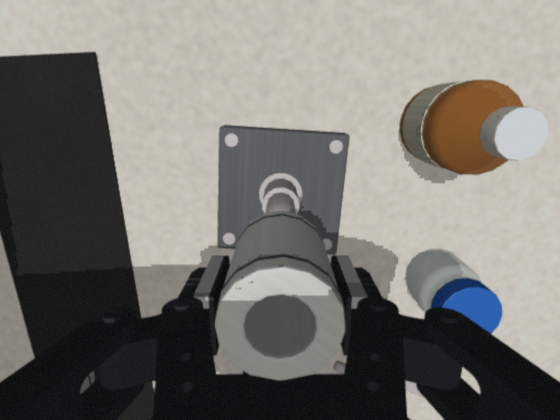

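Emit:
send_rows([
  [0.0005,0,-0.025,0,0,0],
  [0,0,-0.015,0,0,0],
  [0,0,-0.01,0,0,0],
  [0,0,-0.008,0,0,0],
  [0,0,0,0,0,0],
  [0,0,0,0,0,0],
])

```text
time_s: 34.0
ee_pos: [0.6465, 0.0887, 0.1155]
tcp_rot: [1.0, 0.0, -0.0, -0.0]
ft_force: [-1.2, 2.8, -3.9]
width: 0.504
```

Emit:
send_rows([
  [0,0,-0.006,0,0,0],
  [0,0,-0.004,0,0,0],
  [0,0,-0.003,0,0,0],
  [0,0,-0.001,0,0,0],
  [0,0,0,0,0,0],
  [0,0,0,0,0,0],
])

```text
time_s: 34.75
ee_pos: [0.6468, 0.0888, 0.1016]
tcp_rot: [1.0, 0.0, 0.0, -0.0]
ft_force: [-0.5, 5.2, 0.1]
width: 0.501
```

Emit:
send_rows([
  [0,0.001,0,0,0,0],
  [0,0,0,0,0,0],
  [0,0,0,0,0,0],
])

```text
time_s: 35.12
ee_pos: [0.6468, 0.0891, 0.1014]
tcp_rot: [1.0, -0.0, 0.0, 0.0]
ft_force: [0.3, 1.6, -1.7]
width: 0.502
```

Emit:
send_rows([
  [0,0.0005,-0.002,0,0,0],
  [0,0,-0.001,0,0,0],
  [0,0,-0.001,0,0,0],
  [0,0,0,0,0,0],
  [0,0,0,0,0,0],
])

```text
time_s: 35.75
ee_pos: [0.6467, 0.0898, 0.0974]
tcp_rot: [1.0, -0.0, -0.0, 0.0]
ft_force: [-0.0, -0.7, -1.5]
width: 0.503
```

Emit:
send_rows([
  [0,0,-0.001,0,0,0],
  [0,0,-0.001,0,0,0],
  [0,0,0,0,0,0],
  [0,0,0,0,0,0],
])

```text
time_s: 36.25
ee_pos: [0.6468, 0.0898, 0.0973]
tcp_rot: [1.0, 0.0, 0.0, 0.0]
ft_force: [-5.1, -0.2, 11.3]
width: 0.498
```

```bash
python3 - <<'E'
from h import *
c=np.array([ray('top',u,.028)[:2] for u in [(398,196),(467,205),(459,287),(388,279)]]);print(np.round(c,4),c.mean(0))
c=np.array([ray('scene',u,.028)[:2] for u in [(124,206),(183,206),(180,271),(114,271)]]);print(np.round(c,4),c.mean(0))
E
```

```text
[[ 0.5951 -0.2921]
 [ 0.5727 -0.4523]
 [ 0.3828 -0.425 ]
 [ 0.4014 -0.2628]] [ 0.48798017 -0.35804028]
[[ 0.3827 -0.4202]
 [ 0.4139 -0.262 ]
 [ 0.6136 -0.2828]
 [ 0.5822 -0.443 ]] [ 0.49810964 -0.35201336]
```

Emit:
send_rows([
  [0,0,0,0,0,0],
  [0,0,0.01,0,0,0],
  [0,0,0.04,0,0,0],
  [0,0,0.04,0,0,0],
  [-0.01,-0.04,0,0,0,0],
  [-0.02,-0.05,0,0,0,0],
  [-0.02,-0.05,0,0,0,0],
  [-0.02,-0.05,0,0,0,0],
  [-0.02,-0.05,0,0,0,0],
  [-0.02,-0.05,0,0,0,0],
  [-0.02,-0.05,0,0,0,0],
  [0,-0.05,0,0,0,0],
  [0,0,0,0,0,0],
])

```text
time_s: 37.88
ee_pos: [0.516, -0.3032, 0.1854]
tcp_rot: [1.0, -0.002, 0.0, 0.0]
ft_force: [-0.8, 1.2, -1.6]
width: 0.503
```

Emit:
send_rows([
  [0.0095,-0.03,0,0,0,0],
  [0.01,-0.03,-0.02,0,0,0],
  [0,0,-0.04,0,0,0],
  [0,0,-0.04,0,0,0],
  [0,0,-0.02,0,0,0],
  [0,0,0,0,0,0],
  [0,0,0,0,0,0],
])

```text
time_s: 38.75
ee_pos: [0.5368, -0.3601, 0.0669]
tcp_rot: [1.0, 0.0, 0.001, 0.001]
ft_force: [0.6, -0.4, -0.7]
width: 0.498
```

```bash
python3 - <<'E'
from h import *
print(status.state()['ee_pos'],status.state()['width'])
snap('wrist','w12')
E
```

```text
[ 0.53684806 -0.36012499  0.06687577] 0.49845230502487664
```

View pics/w12.png

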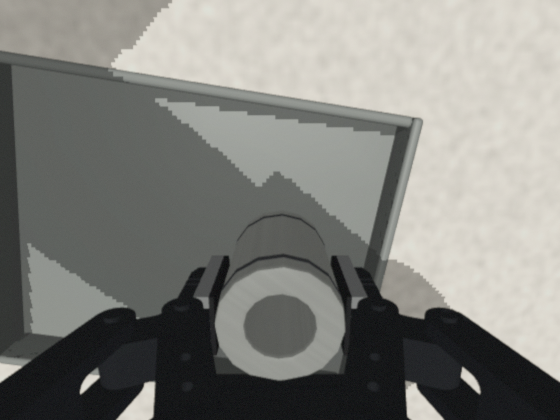

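Emit:
send_rows([
  [-0.008,0,-0.01,0,0,0],
  [0,0,-0.006,0,0,0],
  [0,0,-0.002,0,0,0],
  [0,0,-0.001,0,0,0],
  [0,0,0,0,0,0],
  [0,0,0,0,0,0],
])

```text
time_s: 39.55
ee_pos: [0.528, -0.3602, 0.0474]
tcp_rot: [1.0, 0.0, -0.0, -0.0]
ft_force: [-5.5, 2.9, 8.4]
width: 0.501
```

Emit:
send_rows([
  [0,0,0.0005,0,0,0],
  [0,0,0,0,0,0],
  [0,0,0,0,0,0],
], grip=0.06)

```text
time_s: 39.92
ee_pos: [0.5283, -0.3602, 0.0469]
tcp_rot: [1.0, -0.0, 0.0, 0.0]
ft_force: [0.1, 0.3, -0.6]
width: 0.703
```

Emit:
send_rows([
  [0,0,0.02,0,0,0],
  [0,0,0.04,0,0,0],
  [0,0,0.045,0,0,0],
  [-0.014,0.044,0,0,0,0],
  [-0.014,0.044,0,0,0,0],
  [-0.014,0.044,0,0,0,0],
  [-0.014,0.044,0,0,0,0],
  [-0.014,0.044,0,0,0,0],
  [-0.014,0.044,0,0,0,0],
  [0,0,0,0,0,0],
  [0,0,0,0,0,0],
])

```text
time_s: 41.3
ee_pos: [0.4448, -0.0967, 0.153]
tcp_rot: [1.0, 0.0, 0.001, 0.001]
ft_force: [0.1, -1.0, 0.8]
width: 0.703
```

```bash
python3 - <<'E'
from h import *
print(status.state()['ee_pos'])
snap('wrist','w13');snap('scene','s13')
for u in [(.444,-.0958),(.444,-.0738),(.444,-.1178)]: print(proj('wrist',(*u,.067)))
E
```

```text
[ 0.4447828  -0.09670645  0.15299561]
[278.03430277 219.15207108]
[277.97003218 183.94873325]
[278.0951414  252.47560358]
```

View pics/w13.png

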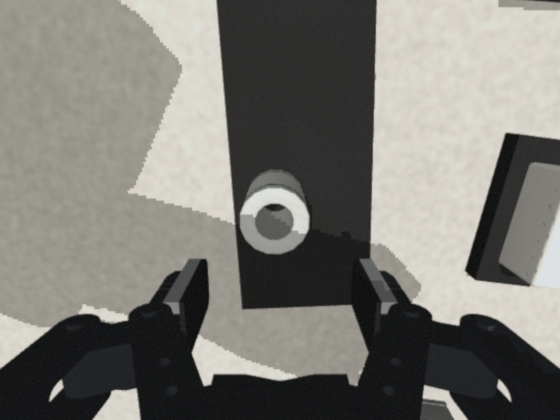

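View pics/s13.png

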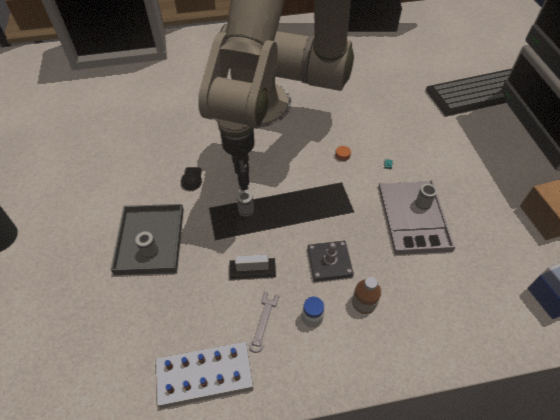

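Emit:
send_rows([
  [-0.002,0,-0.04,0,0,0],
  [0,0,-0.04,0,0,0],
  [0,0,-0.024,0,0,0],
  [0,0,-0.006,0,0,0],
  [0,0,0,0,0,0],
  [0,0,0,0,0,0],
])

```text
time_s: 42.15
ee_pos: [0.4428, -0.0966, 0.0429]
tcp_rot: [1.0, -0.0, 0.001, 0.0]
ft_force: [-0.2, -0.3, -0.3]
width: 0.698
```

Emit:
send_rows([
  [0,0,0,0,0,0],
  [0,0,0,0,0,0],
  [0,0,0,0,0,0],
  [0,0,0,0,0,0],
], grip=0.03, force=30)

```text
time_s: 42.65
ee_pos: [0.4426, -0.0963, 0.0429]
tcp_rot: [1.0, 0.0, 0.001, 0.0]
ft_force: [-1.0, 1.0, 5.3]
width: 0.517
```

Emit:
send_rows([
  [0,0,0.04,0,0,0],
  [0,0,0.045,0,0,0],
  [0,0,0.045,0,0,0],
  [0.04,0.037,0,0,0,0],
  [0.041,0.037,0,0,0,0],
  [0.041,0.037,0,0,0,0],
  [0.041,0.037,0,0,0,0],
  [0.041,0.037,0,0,0,0],
  [0,0,0,0,0,0],
  [0,0,0,0,0,0],
  [0,0,0,0,0,0],
])

```text
time_s: 44.02
ee_pos: [0.6457, 0.088, 0.1724]
tcp_rot: [1.0, -0.001, 0.0, 0.0]
ft_force: [-1.4, -0.6, -0.5]
width: 0.509
```

```bash
python3 - <<'E'
from h import *
print(status.state()['ee_pos'],status.state()['width'])
snap('wrist','w14')
E
```

```text
[0.64570228 0.08797632 0.17242116] 0.5086426865503016
```

View pics/w14.png

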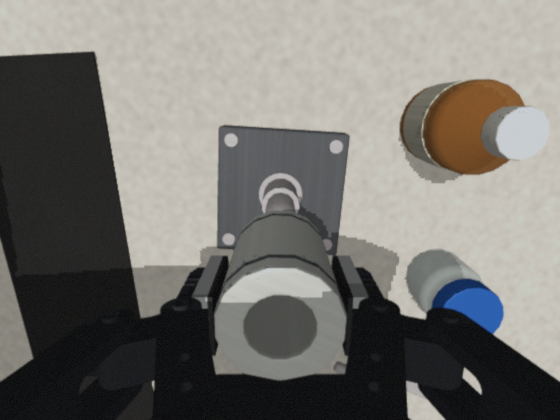

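Small bore, aligned on the pin column. Lower with a slight +y correction.

Emit:
send_rows([
  [0.0005,0.001,-0.025,0,0,0],
  [0,0,-0.015,0,0,0],
  [0,0,-0.01,0,0,0],
  [0,0,-0.006,0,0,0],
  [0,0,0,0,0,0],
  [0,0,0,0,0,0],
])

```text
time_s: 44.82
ee_pos: [0.647, 0.0899, 0.1166]
tcp_rot: [1.0, 0.0, 0.0, 0.0]
ft_force: [0.1, 0.1, -1.1]
width: 0.51
```

Emit:
send_rows([
  [0,0,-0.006,0,0,0],
  [0,0,-0.004,0,0,0],
  [0,0,-0.003,0,0,0],
  [0,0,-0.001,0,0,0],
  [0,0,0,0,0,0],
  [0,0,0,0,0,0],
])

```text
time_s: 45.58
ee_pos: [0.6468, 0.0899, 0.1021]
tcp_rot: [1.0, 0.0, 0.0, 0.0]
ft_force: [-0.2, 0.1, -1.8]
width: 0.512
```

Free so far. Down to the shoulder (expected TCP about 0.096).

Emit:
send_rows([
  [0,0,-0.003,0,0,0],
  [0,0,-0.002,0,0,0],
  [0,0,-0.001,0,0,0],
  [0,0,-0.001,0,0,0],
  [0,0,0,0,0,0],
  [0,0,0,0,0,0],
])

```text
time_s: 46.32
ee_pos: [0.6467, 0.0899, 0.0959]
tcp_rot: [1.0, 0.0, 0.0, 0.0]
ft_force: [-2.8, -0.0, 6.1]
width: 0.51
```

Emit:
send_rows([
  [0,0,0,0,0,0],
  [0,0,0.01,0,0,0],
  [0,0,0.04,0,0,0],
  [0,0,0.04,0,0,0],
  [-0.02,-0.04,0,0,0,0],
  [-0.02,-0.045,0,0,0,0],
  [-0.02,-0.045,0,0,0,0],
  [-0.02,-0.045,0,0,0,0],
  [-0.02,-0.045,0,0,0,0],
  [-0.02,-0.045,0,0,0,0],
  [-0.02,-0.045,0,0,0,0],
  [-0.02,-0.045,0,0,0,0],
  [-0.02,-0.045,0,0,0,0],
  [-0.02,-0.038,0,0,0,0],
  [0,0,0,0,0,0],
  [0,0,0,0,0,0],
])

```text
time_s: 48.32
ee_pos: [0.447, -0.3477, 0.1852]
tcp_rot: [1.0, 0.0, 0.0, -0.0]
ft_force: [0.5, 0.4, -1.0]
width: 0.512
```

Emit:
send_rows([
  [0,0,-0.04,0,0,0],
  [0,0,-0.04,0,0,0],
  [0,0,-0.04,0,0,0],
  [0,0,0,0,0,0],
  [0,0,0,0,0,0],
])

```text
time_s: 48.95
ee_pos: [0.4477, -0.3483, 0.0668]
tcp_rot: [1.0, 0.001, 0.001, 0.001]
ft_force: [0.1, 0.2, -0.3]
width: 0.51
```

```bash
python3 - <<'E'
from h import *
print(status.state()['ee_pos'],status.state()['width'])
snap('wrist','w15')
E
```

```text
[ 0.44770596 -0.34825907  0.06677075] 0.5097750805536051
```

View pics/w15.png

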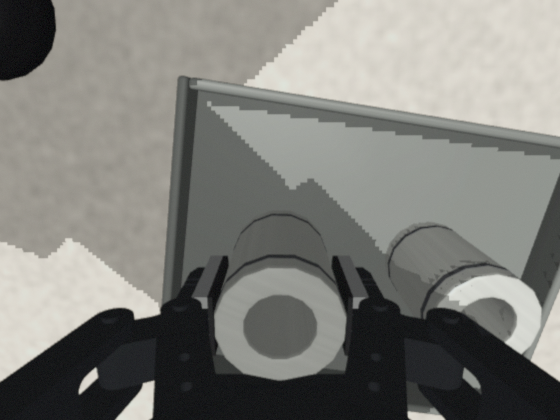

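Emit:
send_rows([
  [0.003,0,-0.01,0,0,0],
  [0,0,-0.007,0,0,0],
  [0,0,-0.003,0,0,0],
  [0,0,-0.002,0,0,0],
  [0,0,0,0,0,0],
  [0,0,0,0,0,0],
])

```text
time_s: 49.75
ee_pos: [0.4497, -0.348, 0.0458]
tcp_rot: [1.0, 0.0, -0.0, 0.0]
ft_force: [-9.6, 8.5, 28.4]
width: 0.513
```

Emit:
send_rows([
  [0,0,0.002,0,0,0],
  [0,0,0,0,0,0],
])

```text
time_s: 50.0
ee_pos: [0.4498, -0.3483, 0.0459]
tcp_rot: [1.0, 0.0, 0.0, 0.0]
ft_force: [-4.2, 3.6, 9.9]
width: 0.51
```

Emit:
send_rows([
  [0,0,0,0,0,0],
  [0,0,0,0,0,0],
  [0,0,0,0,0,0],
], grip=0.056)

```text
time_s: 50.38
ee_pos: [0.4496, -0.3482, 0.0447]
tcp_rot: [1.0, -0.0, -0.0, -0.0]
ft_force: [0.2, 0.2, -0.7]
width: 0.655
```

Emit:
send_rows([
  [0,0,0.02,0,0,0],
  [0,0,0.04,0,0,0],
  [0,0,0.05,0,0,0],
  [0,0,0.05,0,0,0],
  [-0.02,0.05,0.05,0,0,0],
  [-0.02,0.05,0,0,0,0],
  [-0.02,0.05,0,0,0,0],
  [-0.02,0.05,0,0,0,0],
  [-0.02,0.05,0,0,0,0],
  [0,0,0,0,0,0],
  [0,0,0,0,0,0],
])

```text
time_s: 51.75
ee_pos: [0.353, -0.106, 0.2477]
tcp_rot: [1.0, 0.0, 0.0, 0.0]
ft_force: [-0.5, -0.3, 0.1]
width: 0.652
```

```bash
python3 - <<'E'
from h import *
s=status.state();print(s['ee_pos'],s['ft_force'],s['time_s'])
snap('top','t16');snap('scene','s16')
E
```

```text
[ 0.35299391 -0.10600008  0.24772233] [-0.53038698 -0.32979495  0.08420998] 51.75
```

View pics/t16.png

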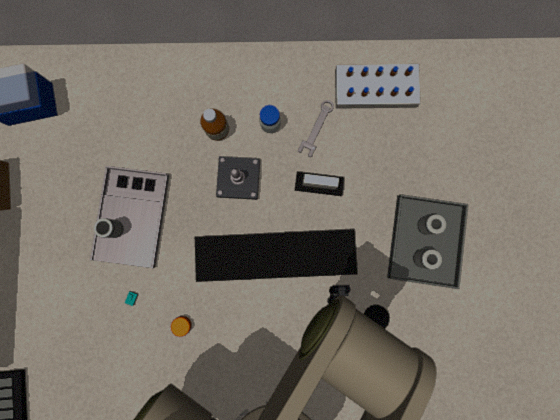

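View pics/s16.png

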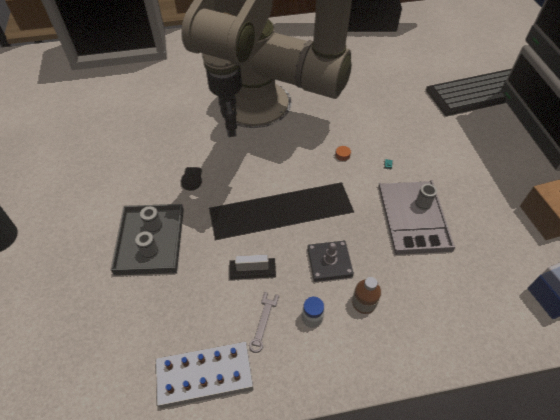

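```bash
python3 - <<'E'
from h import *
t=cv2.imread('pics/t16.png');s=cv2.imread('pics/s16.png')
cv2.imwrite('pics/f.png',cv2.convertScaleAbs(np.hstack([cv2.resize(t[155:275,80:200],None,fx=3.3,fy=3.3,interpolation=cv2.INTER_CUBIC),cv2.resize(s[160:280,350:470],None,fx=3.3,fy=3.3,interpolation=cv2.INTER_CUBIC)]),alpha=1.8))
c,sn=np.cos(-.13),np.sin(-.13);R=np.array([[c,-sn],[sn,c]])
for u in [(122,182),(137,184),(150,184.5)]:
    print(np.round(R.T@(ray('top',u,.014)[:2]-[.518,.353]),4))
E
```

```text
[0.1145 0.0342]
[ 0.1141 -0.0032]
[ 0.1168 -0.0351]
```

View pics/f.png

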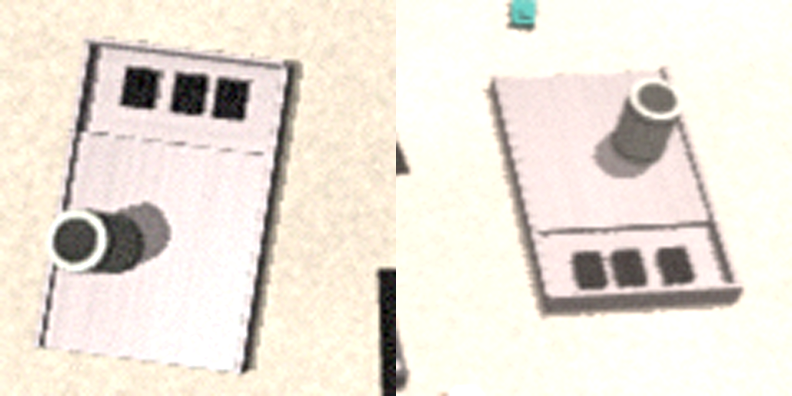

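```bash
python3 -c "
from bench import arm; print(arm.close_job())"
```

```text
the job is handed in; nothing more can be done
None
```

I did the whole task and handed the job in at about 52 s of robot time. No verdict was reported.

- **Chips:** I swept all three into the trough with the scraper. The last top picture puts them at about x = 0.114–0.117 m in the pad's frame, lying flat on the trough floor.
- **Gauge pin:** I pressed it with the scraper's foot to a hard stop at about 88 mm, with roughly 31 N. That is within 1 mm of its home height.
- **Scraper:** It stands upright on the bench at about (0.63, −0.11), clear of pad, tray and gauge.
- **Sleeves:** There were three, tested from left to right:

| Sleeve, from the left | Stopped at | Result | Placed |
|---|---|---|---|
| First | base (about 20 mm) | full size | upright on the pad |
| Second | shoulder (about 55 mm) | undersize | reject tray |
| Third | shoulder (about 55 mm) | undersize | reject tray |

The forces on the gauge while testing sleeves stayed at about 12 N or less. The second sleeve rubbed sideways on the pin with about 5 N, so I shifted it about 1.5 mm before lowering it further.

The last scene and top pictures agree on all of this: the mat is empty, I saw no bystander out of place, and the arm is clear of everything. The only measurements that disagreed were the camera position estimates for the gauge, pad and tray: 2–3 mm for the gauge and pad, about 1 cm for the tray. The sleeve fits and placings came out right despite that. I pressed the third sleeve onto the tray floor with up to 28 N before easing off.

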